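Fetch the low tin from behind the preserves

ROBOT

A 6-joint arm with a two-finger parallel gripper is mounted at the origin on the work surface. World frame = base frame: x ahead of the robot, y to its left, z up, the work surface at z = 0. Lengths are in m, angles in degrees, forces in N, time in s.
With the tool pointing down it reaches from about 0.225 to 0.725 m from the base axis. Payload 3.1 kg.
Tool frame: the origin (TCP) lies between the finger pads; the fingertips stand 14 mm ahead of it and the grasp point (between the pads) lies 5 mm behind it; z points along the fingers, y is the line along which they close (so a half turn about z gives the same grasp; the last joint's range is limited). The gripper opens to 85 mm and grips with 20 to 120 N. Pads are 22 mm wide; open, the fingers measure 114 mm over their backs; the gripper's body (76 mm by 85 mm) begins 54 mm behind the grasp point. The pads swing forward as they close: fully open they stand 13 mm farther back than shut.
Start: joints at [68.881, 2.75, 5.684, 92.934, 0, 82.678], TCP at [0.125, 0.51, 0.245] pointing down, gripper open.
Joint ranges: [-166.93, 166.93], [-56.73, 111.36], [-69.38, 81.34], [-121.58, 131.49], [-85.45, 84.26], [-180, 180]. Speed limits (degrees/s): [159.86, 159.86, 180, 180, 180, 180].

INTERFACE

Orientations are given as [roll, pitch, yaw] about the fixed x, y, z axes, in that order (R = Rz(yaw) Ry(pitch) Rx(roll)).
In Python, from plant import telemetry, grab_frame, close_job gives the robot as it stands.
- The arm moves only by the tool servo_tool, never from a script. Its argument "motion" is a list of rows, each a list of 4 numbers: the shift along the tool's x, y, z in m, then the turn about the tool's z in rad. In form: [[tx, ty, tz, twist], ...]. A call has 1 to 10 rows; each row shifts and turns the commanded pose from where the row before left it, along the tool's axes as they then stand; what a row does not reach is not made up. A row lasts 1/10 s, in which the tool goes at most 50 mm and 8.59 degrees, less where a joint would pass 70% of its speed; a pose out of reach is approached as far as the arm can. A call with a gripper value outside its range is refused whole. "gripper" is the opening in per cent of the stroke, from 0 (shut) to 100 (fully open), set as the call begins (left out, the last holds). The fingers move at their own pace and stop on an object; "newtons" is the grip in N (left out, the last holds). Time passes only in rows, so rows that do not move let the fingers close. It gives the time, the measured TCP pose, the force, the opening and the grip force at its end, in the units of the state.
- telemetry.get_obs(): the state, without advancing time (a new reading comes with each control period).
- grab_frame(name): name is "scene" or "top"; returns a dict with "color" (400x640x3 uint8, blue, green, red), "intrinsics" (3x3 intrinsics, pixels), "origin" and "rotation" of the camera in the world. Camera axes: x right, y down, z forward; pixel columns grow to the right and rows downward; lengths in m; the calibration is good to about 2 mm. A picture is of the moment at which its call begins. There is no depth.
- close_job(): hands the job in; it is judged then, once.
The state is a dict: "time": time; "q": joint angles; "joint_velocities": joint speeds; "joint_torque": joint torques, N m; "position": TCP position; "orientation": TCP orientation; "force": force on the tool from outside, world axes, zero at the start; "ft_torque": the same for the moment, N m; "gripper_width": finger opening in m; "grip_force": force on a finger pad.
Only numpy, scipy, OpenCV 4.12 (cv2) and the standard library are available. Lean on these libraries where they do the work, as an engineer would, in place of code of your own. Each camera call takes 0.05 s, during which the arm holds its last target. There are 200 camera calls.

TASK

I need the low tin that stands hemmed in by the jar, the can and the bottle on the wooden stock board. First clear those three aside onto the roasting tray, then, while they wait there, stand the tin wholly on the round cork mat of the carrying tray, and finally put the jar, the can and the bottle back, each upright on the very spot where it stood. Set everything down without dropping it, tip nothing over, and leave the spice jar, the steel cup and the salt pot where they are.

Things in the scene. Friction and masses are not known exactly. Their poses are not given: they have to be found in the camera images.
- tin: Low round brass-coloured tin, the wanted thing: diameter 54, height 42 mm, about 0.2 kg. Origin at the centre of its underside, z up. It starts on the stock board in front of the back rail, 64 mm behind the middle one of the three things around it.
- jar: Straight round jar of amber glass with a paper band and a white lid: diameter 56, height 110 mm (lid from 90 mm up, same diameter), about 0.35 kg. Origin at the centre of its underside, z up.
- can: Plain silver-grey ribbed metal can, a straight cylinder: diameter 56, height 116 mm, about 0.35 kg. Origin at the centre of its underside, z up.
- bottle: Small green glass bottle, 134 mm high: body diameter 56 mm up to 55 mm, tapering to a straight neck of diameter 26 mm from 84 mm up to the dark cap's top (cap from 118 mm, same diameter); about 0.3 kg. Grip it by the neck. Origin at the centre of its underside, z up.
- stock_board: Fixed brown board, 170 mm (x) by 220 mm (y), 16 mm thick; along its +x edge a rail, top 76 mm above the table, inner face at x = +73 mm. Origin at the centre of its underside. In its frame the tin stands at (40, 0) mm, and jar, can and bottle, in any order, at (-24, 0), (11, 57), (11, -57), within a few mm. Gaps between neighbours are about 9 mm: too narrow for a finger, except above the low tin.
- roasting_tray: Fixed dark steel roasting tray for parking things, 220 mm (x) by 200 mm (y) outside, flat floor 4 mm above the table, rim 4 mm thick and 12 mm high all round. Origin at the centre of its underside, z up. There is room for the three standing side by side about 100 mm apart.
- carry_tray: Fixed pale wooden carrying tray, 170 mm (x) by 200 mm (y), with a low rim at most 22 mm above the table. In its middle a round cork mat, diameter 90 mm, whose top is 16 mm above the table. Origin at the centre of its underside, on the mat's axis, z up.
- spice_jar: Bystander, not to be moved: small round jar, diameter 40, height 62 mm. Origin at the centre of its underside.
- steel_cup: Bystander, not to be moved: open steel cup, rim diameter 50, height 60 mm. Origin at the centre of its underside.
- salt_pot: Bystander, not to be moved: white ceramic pot with a knobbed lid, diameter 48, height 66 mm. Origin at the centre of its underside.
There are look-alikes about, which are no part of the job. Several things have the shape of the tin; the one meant has the colours described above.

How it is judged (in metres and radians):
On the way, in this order (a step that is already met when the one before it is completed fails the run):
1. jar, can and bottle all stand on the roasting tray while the tin is still in its place (x of jar in the frame of roasting_tray between -0.085 and 0.085 m and y of jar in the frame of roasting_tray between -0.075 and 0.075 m and z of each of jar, can, bottle in the frame of roasting_tray below 0.01 m and angle between each of jar, can, bottle's own z axis and vertical below 0.12 rad and linear speed of each of jar, can, bottle below 0.05 m/s and x of can in the frame of roasting_tray between -0.085 and 0.085 m and y of can in the frame of roasting_tray between -0.075 and 0.075 m and x of bottle in the frame of roasting_tray between -0.085 and 0.085 m and y of bottle in the frame of roasting_tray between -0.075 and 0.075 m and distance of tin from where it was at the start of the episode below 0.02 m), for 0.2 s.
2. the tin stands on the cork mat while jar, can and bottle are still on the roasting tray (horizontal distance between tin and carry_tray below 0.018 m and z of tin in the frame of carry_tray between 0.011 and 0.021 m and angle between each of tin, jar, can, bottle's own z axis and vertical below 0.12 rad and linear speed of each of tin, jar, can, bottle below 0.05 m/s and x of jar in the frame of roasting_tray between -0.085 and 0.085 m and y of jar in the frame of roasting_tray between -0.075 and 0.075 m and z of each of jar, can, bottle in the frame of roasting_tray below 0.01 m and x of can in the frame of roasting_tray between -0.085 and 0.085 m and y of can in the frame of roasting_tray between -0.075 and 0.075 m and x of bottle in the frame of roasting_tray between -0.085 and 0.085 m and y of bottle in the frame of roasting_tray between -0.075 and 0.075 m), for 0.2 s.
At the end, for the whole second after the job is handed in: The tin stands upright on the cork mat, its axis within 18 mm of the mat's centre; jar, can and bottle each stand upright within 15 mm of where they began; spice jar, steel cup and salt pot are within 20 mm of where they began; all at rest (horizontal distance between tin and carry_tray below 0.018 m and z of tin in the frame of carry_tray between 0.011 and 0.021 m and angle between each of tin, jar, can, bottle's own z axis and vertical below 0.12 rad and linear speed of each of tin, jar, can, bottle below 0.05 m/s and distance of each of jar, can, bottle from where it was at the start of the episode below 0.015 m and distance of each of spice_jar, steel_cup, salt_pot from where it was at the start of the episode below 0.02 m); the robot touches nothing.
It fails at once if jar, can, bottle or tin is tipped over (angle between any of jar, can, bottle, tin's own z axis and vertical above 0.7 rad).
It fails at once if jar, can, bottle or tin is dropped (falls freely by more than about 25 mm) ((linear speed of jar above 0.7 m/s and contact force between the fingers and jar below 0.05 N) or (linear speed of can above 0.7 m/s and contact force between the fingers and can below 0.05 N) or (linear speed of bottle above 0.7 m/s and contact force between the fingers and bottle below 0.05 N) or (linear speed of tin above 0.7 m/s and contact force between the fingers and tin below 0.05 N)).
It fails at once if spice jar, steel cup or salt pot is pushed more than 20 mm or knocked over (distance of any of spice_jar, steel_cup, salt_pot from where it was at the start of the episode above 0.02 m or angle between any of spice_jar, steel_cup, salt_pot's own z axis and vertical above 0.7 rad).
It also fails if it takes over 147 s, if anything falls off the work surface, if the arm or the gripper's body presses on something with over 40 N, if the wrist force passes 120 N, or if a joint passes its speed limit or range.

## Working session

There is one attempt and no reset: what is moved stays moved. The work goes in short steps, Python scripts to look and compute and a tool call to move; the robot and the scene stay as the last step left them, time stands still between calls to the robot, and variables do not carry over. Pictures are saved under pics/ and viewed, at most 14 in all, crops included, and the job is handed in when it is done.

Besides the shell and the picture viewer there is one more tool, called after ">>>" as a command line: name --pt "numbers of a row" for each row, then --argument value for the rest. servo_tool: Moves the arm, as the interface text tells. Its arguments: {"type":"object","properties":{"motion":{"type":"array"},"gripper":{"type":"number"},"newtons":{"type":"number"}},"required":["motion"]}

```bash
mkdir -p pics; cat > h.py <<'E'
import numpy as np, cv2
from plant import telemetry, grab_frame, close_job
def ray(f,u,v,z):
    K=np.array(f["intrinsics"]);R=np.array(f["rotation"]);o=np.array(f["origin"])
    d=R@np.linalg.inv(K)@np.array([u,v,1.0]); return o+d*(z-o[2])/d[2]
E
python3 - <<'E'
from h import *
for n in("top","scene"):
    f=grab_frame(n); cv2.imwrite(f"pics/{n}0.png",f["color"]); np.savez(f"pics/{n}0.npz",**f)
    print(n,f["origin"],np.round(f["rotation"],3).tolist(),np.array(f["intrinsics"]).tolist())
print(telemetry.get_obs())
E
```

```text
top [ 0.41316207 -0.02438473  1.02765592] [-171.603, -0.024, -88.722] [[373.7186234090674, 0.0, 318.8690577945431], [0.0, 373.7186234090674, 204.04488132324943], [0.0, 0.0, 1.0]]
scene [ 1.21700026 -0.10456075  1.05600741] [-146.679, 0.728, 80.032] [[464.95206435005224, 0.0, 314.1537395434592], [0.0, 464.95206435005224, 201.57398113881268], [0.0, 0.0, 1.0]]
{'time': 0.1, 'q': array([ 6.88808935e+01,  2.78926914e+00,  5.59778271e+00,  9.29344768e+01,
       -1.26443366e-03,  8.26779366e+01]), 'joint_velocities': array([ 0.08853037, -0.13752676,  0.16883727,  0.00781463,  0.05456613,
       -0.07989876]), 'joint_torque': array([ 2.90651769e-03, -3.39851046e+01,  3.20936680e+01,  1.58375816e-02,
       -1.77182205e-04, -1.00786195e-05]), 'position': array([0.1250208 , 0.50933364, 0.24420401]), 'orientation': array([-1.79874903e+02, -1.47994423e-02,  1.66202942e+02]), 'force': array([0.49308753, 0.03284805, 0.74916486]), 'ft_torque': array([ 0.00396181, -0.03858053, -0.05119788]), 'grip_force': 0.0, 'gripper_width': 0.0852305450795484}
```

View pics/top0.png

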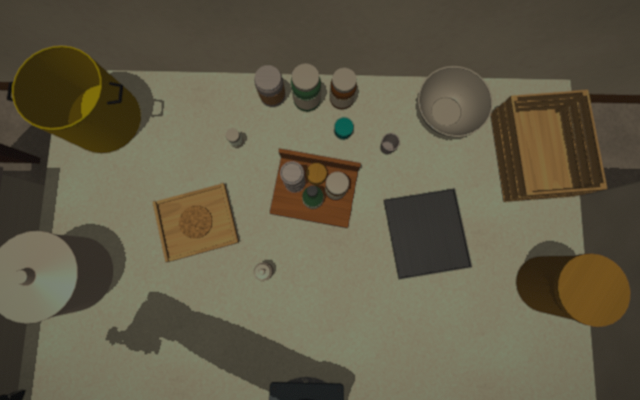

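View pics/scene0.png

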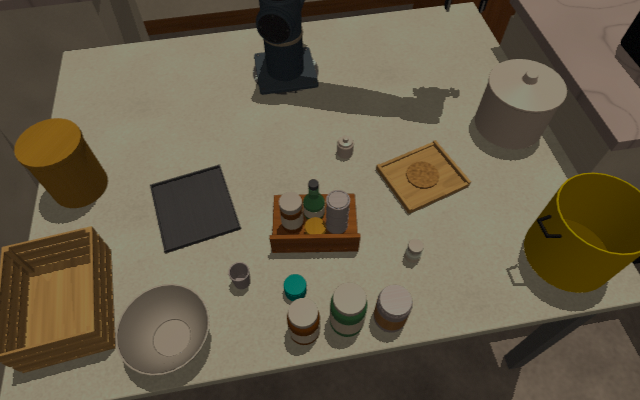

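The top view (x up, y left) shows the board around (315,188) with the bottle in front at (314,195), the can left at (292,175), the jar right at (337,184) and the brass tin at (317,173). The roasting tray is at (427,233) and the cork mat at (196,221). Both views agree on this. The bystanders are the salt pot at (263,270), the spice jar at (233,137) and the cup at (388,144).

```bash
cat > h.py <<'E'
import numpy as np, cv2
from scipy.spatial.transform import Rotation as Ro
from plant import telemetry, grab_frame, close_job
def ray(f,u,v,z):
    K=np.array(f["intrinsics"]);R=Ro.from_euler("xyz",f["rotation"],degrees=True).as_matrix();o=np.array(f["origin"])
    d=R@np.linalg.inv(K)@np.array([u,v,1.0]); return o+d*(z-o[2])/d[2]
def proj(f,p):
    K=np.array(f["intrinsics"]);R=Ro.from_euler("xyz",f["rotation"],degrees=True).as_matrix();o=np.array(f["origin"])
    c=K@(R.T@(np.array(p)-o)); return c[:2]/c[2]
def big(m):
    c=max(cv2.findContours(m.astype(np.uint8),cv2.RETR_EXTERNAL,cv2.CHAIN_APPROX_NONE)[0],key=cv2.contourArea); return c
E
cat > m.py <<'E'
from h import *
f=dict(np.load("pics/top0.npz")); im=f["color"]; hsv=cv2.cvtColor(im,cv2.COLOR_BGR2HSV)
def sub(m,x0,y0,x1,y1):
    o=np.zeros_like(m);o[y0:y1,x0:x1]=m[y0:y1,x0:x1];return o
def rect(n,m,z):
    b=cv2.boxPoints(cv2.minAreaRect(cv2.convexHull(big(m))));w=np.array([ray(f,u,v,z)[:2] for u,v in b])
    print(n,b.round(1).tolist(),"ctr",w.mean(0).round(4),"sides",[np.linalg.norm(w[i]-w[i-1]).round(4) for i in range(4)],"ang",[np.degrees(np.arctan2(*(w[i]-w[i-1])[::-1])).round(1) for i in range(4)])
H,S,V=cv2.split(hsv)
rect("roast",sub(V<85,375,180,480,290),.012)
rect("board",sub((S>120)&(H<20),265,175,365,232),.016)
c=sub((S>80)&(H<25),145,175,245,268); rect("carry",c,.02)
for p in [(196,221),(263,240),(60,60)]: print(p,hsv[p[1],p[0]])
b=im[140:240,260:375]; cv2.imwrite("pics/c1.png",cv2.resize(b,None,fx=6,fy=6,interpolation=cv2.INTER_CUBIC))
E
python3 m.py
```

```text
roast [[383.20001220703125, 199.3000030517578], [456.79998779296875, 185.89999389648438], [471.5, 266.6000061035156], [397.79998779296875, 279.8999938964844]] ctr [ 0.4921 -0.3177] sides [np.float64(0.2203), np.float64(0.2082), np.float64(0.2218), np.float64(0.2017)] ang [np.float64(10.1), np.float64(-78.3), np.float64(-171.6), np.float64(101.3)]
board [[269.3999938964844, 213.10000610351562], [278.8999938964844, 161.0], [356.70001220703125, 175.10000610351562], [347.20001220703125, 227.1999969482422]] ctr [ 0.5905 -0.0048] sides [np.float64(0.2152), np.float64(0.1479), np.float64(0.2197), np.float64(0.1471)] ang [np.float64(80.9), np.float64(-7.9), np.float64(-99.3), np.float64(170.4)]
carry [[149.0, 202.10000610351562], [224.1999969482422, 181.89999389648438], [240.39999389648438, 242.3000030517578], [165.1999969482422, 262.5]] ctr [0.5059 0.3133] sides [np.float64(0.1714), np.float64(0.2106), np.float64(0.1726), np.float64(0.2057)] ang [np.float64(19.6), np.float64(-73.2), np.float64(-162.0), np.float64(106.4)]
(196, 221) [ 16 157 122]
(263, 240) [ 27  53 130]
(60, 60) [ 23 209  61]
```

View pics/c1.png

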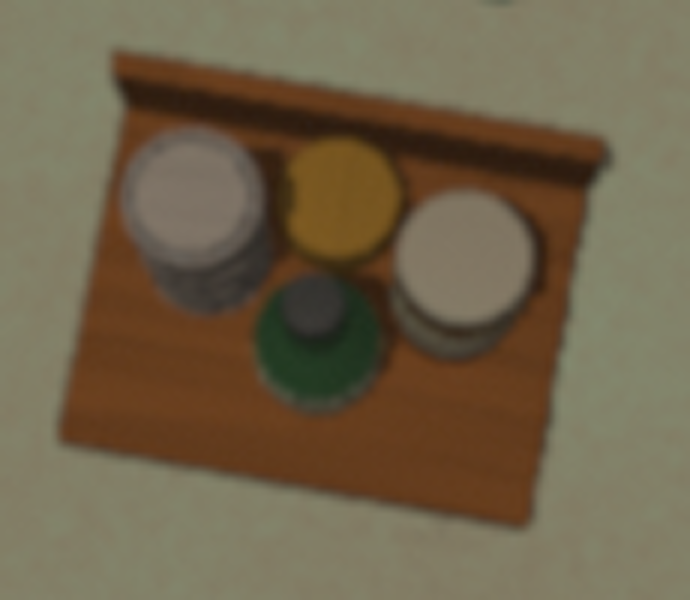

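The crop (6x, offset 260,140) shows the can's top at crop (193,198), the jar's lid at (464,257), the bottle's cap at (313,305) and the tin's top at (342,200). The board's front corners are at (60,440) and (528,524).

```bash
cat > m2.py <<'E'
from h import *
f=dict(np.load("pics/top0.npz")); im=f["color"]; hsv=cv2.cvtColor(im,cv2.COLOR_BGR2HSV)
def P(cx,cy,z): return ray(f,260+(cx+.5)/6-.5,140+(cy+.5)/6-.5,z)[:2]
o={"can":P(193,198,.132),"jar":P(464,257,.126),"bottle":P(313,305,.150),"tin":P(342,200,.058)}
nom={"can":(11,57),"jar":(11,-57),"bottle":(-24,0),"tin":(40,0)}
A=np.array([nom[k] for k in o])/1e3;B=np.array([o[k] for k in o])
a,b=A-A.mean(0),B-B.mean(0); th=np.arctan2((a[:,0]*b[:,1]-a[:,1]*b[:,0]).sum(),(a*b).sum())
c,s=np.cos(th),np.sin(th);R=np.array([[c,-s],[s,c]]);t=B.mean(0)-R@A.mean(0)
e=P(528,524,.016)-P(60,440,.016); print("yaw fit",np.degrees(th),"edge",np.degrees(np.arctan2(e[0],-e[1]))*-1,"board",t)
for k in o: print(k,o[k].round(4),"fit",(R@np.array(nom[k])/1e3+t).round(4))
m=np.zeros(im.shape[:2],np.uint8);g=cv2.GaussianBlur(im,(3,3),0).astype(int)
r=g[:,:,2]; sel=(r<155)&(hsv[:,:,0]<22); sub=np.zeros_like(m);sub[200:242,176:217]=(sel[200:242,176:217]); cc=big(sub)
(x,y),rad=cv2.minEnclosingCircle(cc);M=cv2.moments(cc);print("cork",x,y,rad,ray(f,x,y,.016)[:2].round(4),ray(f,M["m10"]/M["m00"],M["m01"]/M["m00"],.016)[:2].round(4))
for n,(u,v,z) in {"spice":(233,134,.062),"cup":(389,142,.06),"salt":(263,268,.06)}.items(): print(n,ray(f,u,v,z)[:2].round(3))
E
python3 m2.py
```

```text
yaw fit -10.060736963204489 edge 8.933624009216086 board [ 0.600078   -0.00742902]
can [0.6219 0.0464] fit [0.6209 0.0468]
jar [ 0.601 -0.065] fit [ 0.601  -0.0655]
bottle [ 0.5752 -0.0041] fit [ 0.5764 -0.0032]
tin [ 0.6397 -0.0137] fit [ 0.6395 -0.0144]
cork 196.0 220.5 28.640106201171875 [0.5098 0.3114] [0.5098 0.3114]
spice [0.741 0.213]
cup [ 0.728 -0.206]
salt [0.388 0.117]
```

>>> servo_tool --pt "0 0 -0.02 0" --pt "0 0 -0.02 0" --gripper 100 --newtons 60

```text
time: 0.3
position: [0.1249, 0.509, 0.2841]
orientation: [-179.8, -0.0, 166.2]
force: [-0.4, 0.5, 0.2]
gripper_width: 0.0852
grip_force: 0.0
```

>>> servo_tool --pt "-0.02 -0.014 0 0" --pt "-0.035 -0.0244 0 0" --pt "-0.035 -0.0244 0 0" --pt "-0.035 -0.0244 0 0" --pt "-0.035 -0.0244 0 0" --pt "-0.035 -0.0244 0 0" --pt "-0.035 -0.0244 0 0" --pt "-0.035 -0.0244 0 0" --pt "-0.035 -0.0244 0 0" --pt "-0.035 -0.0244 0 0"

```text
time: 1.3
position: [0.3955, 0.2015, 0.2849]
orientation: [-180.0, -0.0, 166.2]
force: [-0.1, 1.0, 0.0]
gripper_width: 0.0853
grip_force: 0.0
```

>>> servo_tool --pt "-0.035 -0.0244 0 0" --pt "-0.035 -0.0244 0 0" --pt "-0.035 -0.0244 0 0" --pt "-0.035 -0.0244 0 0" --pt "-0.035 -0.0244 0 0" --pt "-0.035 -0.0244 0 0" --pt "-0.014 -0.01 0 0"

```text
time: 2.0
position: [0.5767, -0.0054, 0.2834]
orientation: [-179.9, -0.1, 166.0]
force: [0.2, 0.5, 0.1]
gripper_width: 0.0851
grip_force: 0.0
```

>>> servo_tool --pt "0 0 0 0.149" --pt "0 0 0 0.149" --pt "0 0 0 0.149" --pt "0 0 0 0.149" --pt "0 0 0 0.149" --pt "0 0 0 0.149" --pt "0 0 0 0.149" --pt "0 0 0 0.149" --pt "0 0 0 0.149" --pt "0 0 0 0.149"

```text
time: 3.0
position: [0.5748, -0.0022, 0.2845]
orientation: [-179.9, 0.0, 80.5]
force: [-0.4, 0.1, -0.3]
gripper_width: 0.0857
grip_force: 0.0
```

>>> servo_tool --pt "-0.002 0.001 0.02 0" --pt "0 0 0.03 0" --pt "0 0 0.03 0" --pt "0 0 0.015 0" --pt "0 0 0 0"

```text
time: 3.5
position: [0.5733, -0.0041, 0.186]
orientation: [-179.5, 0.0, 80.8]
force: [0.3, 1.1, -0.3]
gripper_width: 0.0857
grip_force: 0.0
```

```bash
python3 - <<'E'
from h import *
f=grab_frame("scene"); im=f["color"]; cv2.imwrite("pics/s1.png",cv2.resize(im[100:280,220:420],None,fx=3,fy=3,interpolation=cv2.INTER_CUBIC))
print(telemetry.get_obs()["position"])
E
```

```text
[ 0.57439836 -0.00419912  0.18830459]
```

View pics/s1.png

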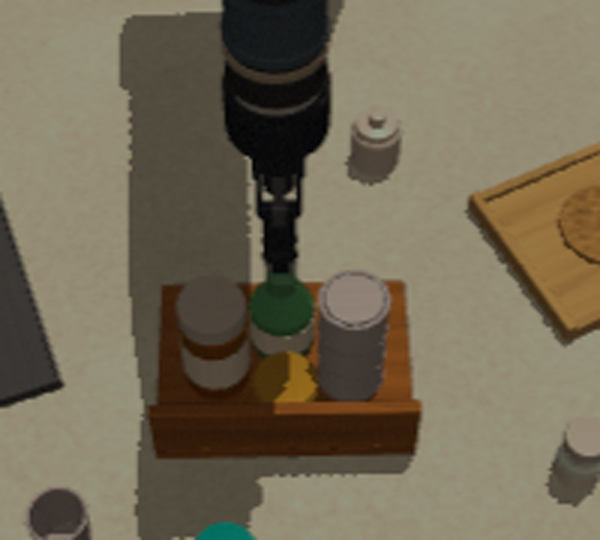

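The gripper is centred above the bottle (crop 283,290) with both fingers clear of the jar (212,330) and the can (353,330). I'll go down and close.

>>> servo_tool --pt "0 0.001 0.02 0" --pt "0 0 0.02 0" --pt "0 0 0.015 0" --pt "0 0 0.011 0" --pt "0 0 0 0"

```text
time: 4.05
position: [0.5758, -0.0044, 0.1228]
orientation: [-179.8, 0.0, 80.8]
force: [0.3, 0.7, -0.7]
gripper_width: 0.0851
grip_force: 0.0
```

>>> servo_tool --pt "0 0 0 0" --pt "0 0 0 0" --pt "0 0 0 0" --pt "0 0 0 0" --pt "0 0 0 0" --pt "0 0 0 0" --pt "0 0 0 0" --pt "0 0 0 0" --pt "0 0 0 0" --pt "0 0 0 0" --gripper 0 --newtons 50

```text
time: 5.05
position: [0.5767, -0.0044, 0.1251]
orientation: [180.0, -0.0, 80.8]
force: [-1.7, 0.8, 5.6]
gripper_width: 0.0251
grip_force: 49.3
```

>>> servo_tool --pt "0 0 -0.005 0" --pt "0 0 -0.01 0" --pt "0 0 -0.02 0" --pt "0 0 -0.025 0" --pt "0 0 -0.03 0" --pt "0 0 -0.03 0" --pt "0 0 -0.02 0" --pt "0 0 -0.01 0"

```text
time: 5.85
position: [0.5777, -0.0047, 0.2768]
orientation: [179.8, -0.0, 80.8]
force: [-0.3, -0.1, -3.9]
gripper_width: 0.0254
grip_force: 49.5
```

>>> servo_tool --pt "-0.01 -0.0016 0 0" --pt "-0.02 -0.0033 0 0" --pt "-0.03 -0.005 0 0" --pt "-0.035 -0.0058 0 0" --pt "-0.035 -0.0058 0 0" --pt "-0.035 -0.0058 0 0" --pt "-0.035 -0.0058 0 0" --pt "-0.035 -0.0058 0 0" --pt "-0.035 -0.0058 0 0" --pt "-0.035 -0.0058 0 0"

```text
time: 6.85
position: [0.4765, -0.2989, 0.2719]
orientation: [-179.8, -0.1, 80.8]
force: [0.8, 0.4, -3.1]
gripper_width: 0.0245
grip_force: 49.5
```

>>> servo_tool --pt "-0.03 -0.005 0 0" --pt "-0.025 -0.004 0 0" --pt "-0.018 -0.003 0 0" --pt "-0.009 -0.002 0 0" --pt "0 0 0 0" --pt "0 0 0 0"

```text
time: 7.45
position: [0.4516, -0.3754, 0.274]
orientation: [-180.0, -0.1, 80.9]
force: [0.1, 0.8, -2.5]
gripper_width: 0.0247
grip_force: 49.5
```

>>> servo_tool --pt "0 0 0.01 0" --pt "0 0 0.025 0" --pt "0 0 0.03 0" --pt "0 0 0.03 0" --pt "0 0 0.025 0" --pt "0 0 0.015 0" --pt "0 0 0.01 0" --pt "0 0 0.006 0" --pt "0 0 0.003 0" --pt "0 0 0 0"

```text
time: 8.45
position: [0.4518, -0.3767, 0.1211]
orientation: [179.9, 0.0, 80.8]
force: [-0.0, 0.8, -3.1]
gripper_width: 0.025
grip_force: 49.4
```

>>> servo_tool --pt "0 0 0.002 0" --pt "0 0 0.002 0" --pt "0 0 0.002 0" --pt "0 0 0 0" --pt "0 0 0 0"

```text
time: 8.95
position: [0.4513, -0.3763, 0.1142]
orientation: [-180.0, -0.0, 80.8]
force: [0.8, -0.4, -3.9]
gripper_width: 0.0251
grip_force: 49.5
```

>>> servo_tool --pt "0 0 0.001 0" --pt "0 0 0.001 0" --pt "0 0 0.001 0" --pt "0 0 0 0" --pt "0 0 0 0"

```text
time: 9.45
position: [0.4515, -0.3766, 0.1131]
orientation: [179.9, 0.1, 80.8]
force: [-2.4, 1.2, 6.0]
gripper_width: 0.0248
grip_force: 50.5
```

>>> servo_tool --pt "0 0 0 0"

```text
time: 9.55
position: [0.4515, -0.3766, 0.1131]
orientation: [179.9, 0.1, 80.8]
force: [-2.5, 1.4, 5.0]
gripper_width: 0.0252
grip_force: 50.5
```

>>> servo_tool --pt "0 0 0 0" --pt "0 0 0 0" --pt "0 0 0 0" --pt "0 0 0 0" --pt "0 0 0 0" --pt "0 0 0 0" --pt "0 0 0 0" --pt "0 0 0 0" --gripper 100

```text
time: 10.35
position: [0.4514, -0.3763, 0.1113]
orientation: [180.0, 0.0, 80.8]
force: [0.3, 0.3, 0.1]
gripper_width: 0.0854
grip_force: 0.0
```

>>> servo_tool --pt "0 0 -0.01 0" --pt "0 0 -0.02 0" --pt "0 0 -0.03 0" --pt "0 0 -0.03 0" --pt "0 0 -0.03 0" --pt "0.01 0.0023 -0.02 0" --pt "0.025 0.0057 0 0" --pt "0.035 0.008 0 0" --pt "0.035 0.008 0 0" --pt "0.035 0.008 0 0"

```text
time: 11.35
position: [0.5058, -0.2422, 0.2525]
orientation: [179.9, 0.0, 80.8]
force: [0.4, 0.5, -0.8]
gripper_width: 0.0852
grip_force: 0.0
```

>>> servo_tool --pt "0.035 0.008 0 0" --pt "0.035 0.008 0 0" --pt "0.035 0.008 0 0" --pt "0.04 0.009 0 0" --pt "0.04 0.009 0 0" --pt "0.04 0.009 0 0" --pt "0.035 0.008 0 0" --pt "0.025 0.0055 0 0" --pt "0.02 0.004 0 0" --pt "0 0 0 0"

```text
time: 12.35
position: [0.6221, 0.0497, 0.2517]
orientation: [180.0, -0.1, 81.0]
force: [-0.0, 0.0, -0.0]
gripper_width: 0.0853
grip_force: 0.0
```

>>> servo_tool --pt "-0.003 0 0.02 0" --pt "0 0 0.03 0" --pt "0 0 0.03 0" --pt "0 0 0.03 0" --pt "0 0 0.02 0" --pt "0 0 0.015 0" --pt "0 0 0.01 0" --pt "0 0 0 0"

```text
time: 13.15
position: [0.6202, 0.0436, 0.0952]
orientation: [-179.9, 0.0, 80.8]
force: [0.1, 0.1, -0.1]
gripper_width: 0.0853
grip_force: 0.0
```

>>> servo_tool --pt "0 0 0 0" --pt "0 0 0 0" --pt "0 0 0 0" --pt "0 0 0 0" --pt "0 0 0 0" --pt "0 0 0 0" --pt "0 0 0 0" --gripper 0 --newtons 50

```text
time: 13.85
position: [0.6218, 0.0441, 0.0983]
orientation: [179.9, -0.0, 80.8]
force: [-2.6, 0.3, 5.8]
gripper_width: 0.055
grip_force: 52.8
```

```bash
python3 - <<'E'
from h import *
f=grab_frame("scene"); im=f["color"]; cv2.imwrite("pics/s2.png",cv2.resize(im[100:280,140:420],None,fx=2.5,fy=2.5,interpolation=cv2.INTER_CUBIC))
print(telemetry.get_obs()["position"])
E
```

```text
[0.62178209 0.04406491 0.09832649]
```

View pics/s2.png

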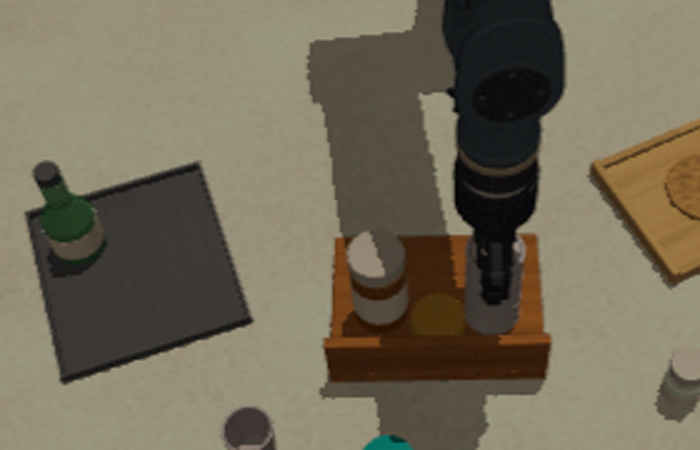

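The bottle stands upright on the tray at crop (72,225). The can is gripped (55 mm), and the jar and tin haven't moved.

>>> servo_tool --pt "0 0 -0.005 0" --pt "0 0 -0.01 0" --pt "0 0 -0.02 0" --pt "0 0 -0.025 0" --pt "0 0 -0.03 0" --pt "0 0 -0.03 0" --pt "0 0 -0.02 0" --pt "0 0 -0.01 0"

```text
time: 14.7
position: [0.6219, 0.0441, 0.2488]
orientation: [179.8, -0.0, 80.8]
force: [0.5, 0.3, -3.5]
gripper_width: 0.0551
grip_force: 53.8
```

>>> servo_tool --pt "-0.01 -0.0006 0 0" --pt "-0.02 -0.0013 0 0" --pt "-0.03 -0.002 0 0" --pt "-0.035 -0.0022 0 0" --pt "-0.035 -0.0022 0 0" --pt "-0.035 -0.0022 0 0" --pt "-0.035 -0.0022 0 0" --pt "-0.035 -0.0022 0 0" --pt "-0.035 -0.0022 0 0" --pt "-0.035 -0.0022 0 0"

```text
time: 15.7
position: [0.5516, -0.2555, 0.2436]
orientation: [-179.8, -0.1, 80.8]
force: [0.7, 0.3, -3.6]
gripper_width: 0.0549
grip_force: 53.8
```

>>> servo_tool --pt "-0.028 -0.002 0 0" --pt "-0.02 -0.0015 0 0" --pt "-0.01 -0.0008 0 0" --pt "0 0 0 0" --pt "0 0 0 0"

```text
time: 16.2
position: [0.5396, -0.3097, 0.2453]
orientation: [-179.9, -0.1, 80.8]
force: [-0.3, -0.7, -4.0]
gripper_width: 0.055
grip_force: 53.8
```

>>> servo_tool --pt "0 0 0.01 0" --pt "0 0 0.025 0" --pt "0 0 0.03 0" --pt "0 0 0.03 0" --pt "0 0 0.025 0" --pt "0 0 0.015 0" --pt "0 0 0.01 0" --pt "0 0 0.006 0" --pt "0 0 0.003 0" --pt "0 0 0 0"

```text
time: 17.2
position: [0.5404, -0.3109, 0.0931]
orientation: [179.9, 0.0, 80.8]
force: [-0.7, -0.3, -4.3]
gripper_width: 0.0549
grip_force: 53.9
```

>>> servo_tool --pt "0 0 0.002 0" --pt "0 0 0.002 0" --pt "0 0 0.002 0" --pt "0 0 0.001 0" --pt "0 0 0 0" --pt "0 0 0 0"

```text
time: 17.8
position: [0.5402, -0.3108, 0.0864]
orientation: [179.9, 0.0, 80.8]
force: [-1.0, 0.7, 1.3]
gripper_width: 0.055
grip_force: 54.0
```

>>> servo_tool --pt "0 0 0.001 0" --pt "0 0 0 0" --pt "0 0 0 0"

```text
time: 18.1
position: [0.5401, -0.3109, 0.0864]
orientation: [179.9, 0.1, 80.8]
force: [-2.7, 1.8, 5.3]
gripper_width: 0.0552
grip_force: 54.6
```

>>> servo_tool --pt "0 0 0 0" --pt "0 0 0 0" --pt "0 0 0 0" --pt "0 0 0 0" --pt "0 0 0 0" --pt "0 0 0 0" --gripper 100

```text
time: 18.7
position: [0.5399, -0.3105, 0.0841]
orientation: [-180.0, -0.0, 80.8]
force: [0.6, 0.7, -0.3]
gripper_width: 0.0855
grip_force: 0.0
```

>>> servo_tool --pt "0 0 -0.01 0" --pt "0 0 -0.02 0" --pt "0 0 -0.03 0" --pt "0 0 -0.03 0" --pt "0 0 -0.03 0" --pt "0 0 -0.03 0" --pt "0.01 0.001 0 0" --pt "0.025 0.002 0 0" --pt "0.035 0.003 0 0" --pt "0.035 0.003 0 0"

```text
time: 19.7
position: [0.5655, -0.2072, 0.2339]
orientation: [-180.0, -0.0, 80.8]
force: [0.2, -0.2, -0.9]
gripper_width: 0.0854
grip_force: 0.0
```

>>> servo_tool --pt "0.035 0.003 0 0" --pt "0.035 0.003 0 0" --pt "0.035 0.003 0 0" --pt "0.025 0.002 0 0" --pt "0.017 0.001 0 0" --pt "0 0 0 0" --pt "0 0 0 0"

```text
time: 20.4
position: [0.6006, -0.0654, 0.2341]
orientation: [-180.0, 0.0, 80.9]
force: [-0.6, -0.2, -0.4]
gripper_width: 0.0855
grip_force: 0.0
```

>>> servo_tool --pt "0 0 0.02 0" --pt "0 0 0.03 0" --pt "0 0 0.03 0" --pt "0 0 0.03 0" --pt "0 0 0.02 0" --pt "0 0 0.01 0" --pt "0 0 0.004 0" --pt "0 0 0 0"

```text
time: 21.2
position: [0.6008, -0.0659, 0.0905]
orientation: [180.0, 0.0, 80.8]
force: [-0.2, -0.3, -0.3]
gripper_width: 0.0858
grip_force: 0.0
```

>>> servo_tool --pt "0 0 0 0" --pt "0 0 0 0" --pt "0 0 0 0" --pt "0 0 0 0" --pt "0 0 0 0" --pt "0 0 0 0" --pt "0 0 0 0" --gripper 0 --newtons 50

```text
time: 21.9
position: [0.6015, -0.0653, 0.0923]
orientation: [179.9, 0.0, 80.8]
force: [-2.7, -0.3, 5.7]
gripper_width: 0.0548
grip_force: 52.8
```

>>> servo_tool --pt "0 0 -0.005 0" --pt "0 0 -0.01 0" --pt "0 0 -0.02 0" --pt "0 0 -0.025 0" --pt "0 0 -0.03 0" --pt "0 0 -0.03 0" --pt "0 0 -0.02 0" --pt "0 0 -0.01 0"

```text
time: 22.7
position: [0.6016, -0.0652, 0.2429]
orientation: [179.8, 0.0, 80.8]
force: [1.2, -1.3, -3.6]
gripper_width: 0.0548
grip_force: 53.7
```

>>> servo_tool --pt "-0.008 -0.0044 0 0" --pt "-0.018 -0.01 0 0" --pt "-0.028 -0.0156 0 0" --pt "-0.03 -0.0167 0 0" --pt "-0.03 -0.0167 0 0" --pt "-0.03 -0.0167 0 0" --pt "-0.03 -0.0167 0 0" --pt "-0.028 -0.0156 0 0" --pt "-0.02 -0.0111 0 0" --pt "-0.014 -0.0075 0 0"

```text
time: 23.7
position: [0.4312, -0.2782, 0.2379]
orientation: [-179.8, -0.1, 80.7]
force: [0.4, 0.0, -2.9]
gripper_width: 0.0549
grip_force: 53.8
```

>>> servo_tool --pt "0 0 0 0" --pt "0 0 0 0" --pt "0 0 0.01 0" --pt "0 0 0.025 0" --pt "0 0 0.03 0" --pt "0 0 0.03 0" --pt "0 0 0.025 0" --pt "0 0 0.02 0" --pt "0 0 0.01 0" --pt "0 0 0.002 0"

```text
time: 24.7
position: [0.4329, -0.2755, 0.086]
orientation: [-179.8, -0.1, 80.9]
force: [-0.4, -0.0, -3.4]
gripper_width: 0.0549
grip_force: 53.8
```

>>> servo_tool --pt "0 0 0.001 0" --pt "0 0 0.002 0" --pt "0 0 0.002 0" --pt "0 0 0.002 0" --pt "0 0 0.001 0" --pt "0 0 0 0" --pt "0 0 0 0"

```text
time: 25.4
position: [0.4339, -0.2773, 0.0804]
orientation: [180.0, 0.0, 80.8]
force: [0.1, 0.6, -3.4]
gripper_width: 0.0544
grip_force: 53.9
```

>>> servo_tool --pt "0 0 0.001 0" --pt "0 0 0.001 0" --pt "0 0 0 0" --pt "0 0 0 0"

```text
time: 25.8
position: [0.4339, -0.2775, 0.0803]
orientation: [180.0, 0.1, 80.8]
force: [-2.8, 1.7, 6.0]
gripper_width: 0.055
grip_force: 54.7
```

>>> servo_tool --pt "0 0 0 0" --pt "0 0 0 0" --pt "0 0 0 0" --pt "0 0 0 0" --pt "0 0 0 0" --pt "0 0 0 0" --gripper 100

```text
time: 26.4
position: [0.4338, -0.2772, 0.0782]
orientation: [-180.0, -0.0, 80.8]
force: [-1.0, 0.1, 0.8]
gripper_width: 0.0858
grip_force: 0.0
```

>>> servo_tool --pt "0 0 -0.01 0" --pt "0 0 -0.02 0" --pt "0 0 -0.03 0" --pt "0 0 -0.03 0" --pt "0 0 -0.03 0" --pt "0 0 -0.03 0" --pt "0 0 0 0"

```text
time: 27.1
position: [0.4359, -0.279, 0.2348]
orientation: [179.5, 0.3, 80.8]
force: [0.3, -0.8, 0.3]
gripper_width: 0.0853
grip_force: 0.0
```

>>> servo_tool --pt "0.013 0.007 0 0" --pt "0.03 0.0165 0 0" --pt "0.035 0.0195 0 0" --pt "0.035 0.0195 0 0" --pt "0.035 0.0195 0 0" --pt "0.035 0.0195 0 0" --pt "0.035 0.0195 0 0" --pt "0.035 0.0195 0 0" --pt "0.025 0.013 0 0" --pt "0.015 0.0075 0 0"

```text
time: 28.1
position: [0.6397, -0.0098, 0.2256]
orientation: [-179.8, -0.1, 81.0]
force: [0.6, 0.2, -0.8]
gripper_width: 0.0854
grip_force: 0.0
```

>>> servo_tool --pt "0 0 0 -0.145" --pt "0 0 0 -0.145" --pt "0 0 0 -0.145" --pt "0 0 0 -0.145" --pt "0 0 0 -0.145" --pt "0 0 0 -0.145" --pt "0 0 0 -0.145" --pt "0 0 0 -0.145" --pt "0 0 0 -0.145" --pt "0 0 0 -0.145"

```text
time: 29.1
position: [0.6386, -0.0122, 0.2261]
orientation: [180.0, -0.2, 164.3]
force: [-0.4, 0.3, 0.3]
gripper_width: 0.0853
grip_force: 0.0
```

```bash
python3 - <<'E'
from h import *
f=grab_frame("scene"); im=f["color"]; cv2.imwrite("pics/s3.png",cv2.resize(im[100:280,140:420],None,fx=2.5,fy=2.5,interpolation=cv2.INTER_CUBIC))
o=telemetry.get_obs();print(o["position"],o["orientation"])
E
```

```text
[ 0.63864182 -0.0122169   0.22612389] [-179.99801263   -0.21836119  164.50602961]
```

View pics/s3.png

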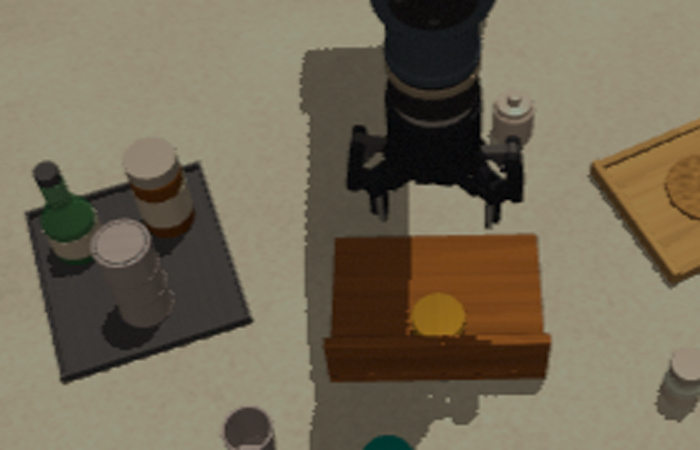

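The bottle, can and jar all stand on the roasting tray at crop (70,225), (135,280) and (162,190). The tin is alone at (438,316), with the open gripper above it.

>>> servo_tool --pt "0 0 0 -0.105" --pt "-0.001 -0.0015 0.02 0" --pt "0 0 0.03 0" --pt "0 0 0.03 0" --pt "0 0 0.03 0" --pt "0 0 0.025 0" --pt "0 0 0.015 0" --pt "0 0 0 0"

```text
time: 29.95
position: [0.6372, -0.0143, 0.074]
orientation: [-180.0, -0.5, 169.9]
force: [0.1, 0.2, -0.5]
gripper_width: 0.0856
grip_force: 0.0
```

>>> servo_tool --pt "0 0 0.015 0" --pt "0 0 0.012 0" --pt "0 0 0.007 0" --pt "0 0 0.004 0" --pt "0 0 0 0" --pt "0 0 0 0"

```text
time: 30.55
position: [0.6405, -0.0154, 0.0408]
orientation: [180.0, 0.0, 169.9]
force: [0.2, 0.1, 0.6]
gripper_width: 0.0852
grip_force: 0.0
```

>>> servo_tool --pt "0 0 0.002 0" --pt "0 0 0 0" --pt "0 0 0 0" --pt "0 0 0 0" --pt "0 0 0 0" --pt "0 0 0 0" --pt "0 0 0 0" --pt "0 0 0 0" --gripper 0 --newtons 50

```text
time: 31.35
position: [0.6408, -0.0153, 0.039]
orientation: [180.0, 0.1, 169.9]
force: [0.3, 0.0, 4.5]
gripper_width: 0.0527
grip_force: 53.2
```

```bash
python3 - <<'E'
from h import *
f=grab_frame("top"); im=f["color"]; cv2.imwrite("pics/t2.png",cv2.resize(im[170:275,140:250],None,fx=5,fy=5,interpolation=cv2.INTER_CUBIC))
o=telemetry.get_obs();print(o["position"],o["orientation"])
E
```

```text
[ 0.64079186 -0.01531113  0.03907476] [1.79990395e+02 8.35668684e-02 1.69931319e+02]
```

View pics/t2.png

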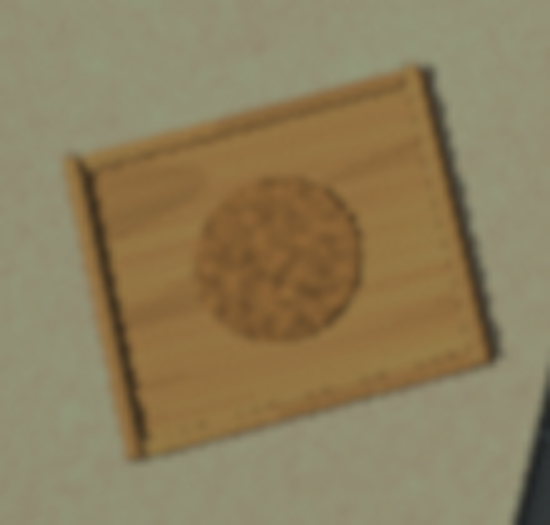

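The mat is in the middle of the tray at crop (279,259), which puts it at about (0.5075, 0.313). The tin is gripped at 53 mm.

>>> servo_tool --pt "0 0 -0.005 0" --pt "0 0 -0.01 0" --pt "0 0 -0.02 0" --pt "0 0 -0.025 0" --pt "0 0 -0.025 0" --pt "0 0 -0.015 0" --pt "0 0 0 0"

```text
time: 32.1
position: [0.6419, -0.0155, 0.1415]
orientation: [180.0, 0.3, 169.9]
force: [0.3, 0.3, -1.3]
gripper_width: 0.0527
grip_force: 52.9
```

>>> servo_tool --pt "0.006 0.0095 0 0" --pt "0.012 0.019 0 0" --pt "0.018 0.0285 0 0" --pt "0.018 0.0285 0 0" --pt "0.018 0.0285 0 0" --pt "0.018 0.0285 0 0" --pt "0.018 0.0285 0 0" --pt "0.018 0.0285 0 0" --pt "0.018 0.0285 0 0" --pt "0.018 0.0285 0 0"

```text
time: 33.1
position: [0.5227, 0.2669, 0.1356]
orientation: [-179.9, -0.2, 170.0]
force: [0.5, -0.1, -0.7]
gripper_width: 0.053
grip_force: 52.9
```

>>> servo_tool --pt "0.014 0.022 0 0" --pt "0.008 0.013 0 0" --pt "0.004 0.007 0 0" --pt "0 0 0 0" --pt "0 0 0 0" --pt "0 0 0 0"

```text
time: 33.7
position: [0.5079, 0.3104, 0.1382]
orientation: [-180.0, 0.0, 169.8]
force: [0.5, -0.6, -1.7]
gripper_width: 0.0528
grip_force: 52.9
```

>>> servo_tool --pt "0 0.002 0.01 0" --pt "0 0 0.02 0" --pt "0 0 0.025 0" --pt "0 0 0.02 0" --pt "0 0 0.01 0" --pt "0 0 0.006 0" --pt "0 0 0.003 0" --pt "0 0 0 0"

```text
time: 34.5
position: [0.5081, 0.3135, 0.0447]
orientation: [180.0, 0.0, 169.9]
force: [0.3, -0.3, -1.0]
gripper_width: 0.0524
grip_force: 52.9
```

>>> servo_tool --pt "0 0 0.002 0" --pt "0 0 0.002 0" --pt "0 0 0.001 0" --pt "0 0 0 0" --pt "0 0 0 0"

```text
time: 35.0
position: [0.5077, 0.3135, 0.0394]
orientation: [180.0, 0.0, 169.9]
force: [0.7, 0.1, -1.0]
gripper_width: 0.0527
grip_force: 52.9
```

>>> servo_tool --pt "0 0 0.001 0" --pt "0 0 0.001 0" --pt "0 0 0 0" --pt "0 0 0 0"

```text
time: 35.4
position: [0.5078, 0.3136, 0.039]
orientation: [180.0, 0.0, 169.9]
force: [-2.8, -2.2, 4.7]
gripper_width: 0.0526
grip_force: 53.4
```

>>> servo_tool --pt "0 0 0 0" --pt "0 0 0 0" --pt "0 0 0 0" --pt "0 0 0 0" --pt "0 0 0 0" --pt "0 0 0 0" --gripper 100

```text
time: 36.0
position: [0.5076, 0.3134, 0.0371]
orientation: [-180.0, -0.0, 169.9]
force: [0.2, 0.3, 0.0]
gripper_width: 0.0854
grip_force: 0.0
```

>>> servo_tool --pt "0 0 -0.01 0" --pt "0 0 -0.025 0" --pt "0 0 -0.03 0" --pt "0 0 -0.035 0" --pt "0 0 -0.035 0" --pt "0 0 -0.035 0" --pt "0 0 -0.025 0" --pt "0 0 0 0.065"

```text
time: 36.8
position: [0.5098, 0.3145, 0.2392]
orientation: [179.6, 0.5, 166.1]
force: [0.7, 0.1, 0.8]
gripper_width: 0.085
grip_force: 0.0
```

>>> servo_tool --pt "0 0 0 0.149" --pt "0 0 0 0.149" --pt "0 0 0 0.149" --pt "0 0 0 0.149" --pt "0 0 0 0.149" --pt "0 0 0 0.149" --pt "0 0 0 0.149" --pt "0 0 0 0.149" --pt "0 0 0 0.149" --pt "0 0 0 0.149"

```text
time: 37.8
position: [0.5077, 0.3135, 0.2333]
orientation: [180.0, -0.0, 80.5]
force: [-0.1, 1.3, -0.2]
gripper_width: 0.0856
grip_force: 0.0
```

>>> servo_tool --pt "-0.02 0.0008 0 0" --pt "-0.04 0.0015 0 0" --pt "-0.04 0.0015 0 0" --pt "-0.04 0.0015 0 0" --pt "-0.04 0.0015 0 0" --pt "-0.04 0.0015 0 0" --pt "-0.04 0.0015 0 0" --pt "-0.04 0.0015 0 0" --pt "-0.04 0.0015 0 0" --pt "-0.04 0.0015 0 0"

```text
time: 38.8
position: [0.4609, -0.0655, 0.2335]
orientation: [179.9, 0.0, 80.8]
force: [1.2, -0.1, -0.2]
gripper_width: 0.0854
grip_force: 0.0
```

```bash
python3 - <<'E'
from h import *
f=grab_frame("top"); im=f["color"]; cv2.imwrite("pics/t3.png",cv2.resize(im[170:275,140:250],None,fx=5,fy=5,interpolation=cv2.INTER_CUBIC))
o=telemetry.get_obs();print(o["position"],o["orientation"])
E
```

```text
[ 0.46040545 -0.07112252  0.23330314] [179.90092242   0.36020157  80.51936967]
```

View pics/t3.png

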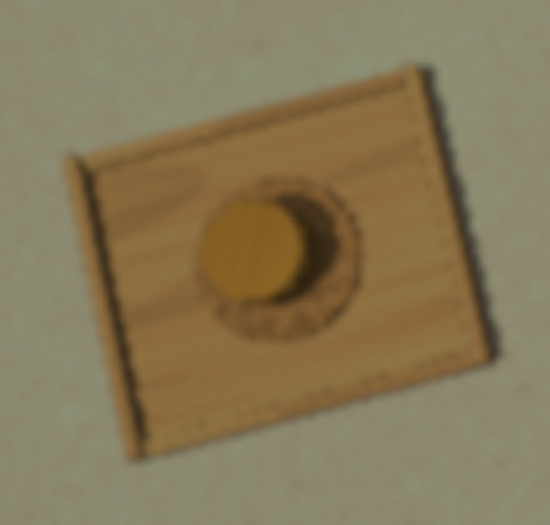

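The tin's top is at crop (252,250). Allowing for parallax, (252,251) would be dead centre on the mat, so the tin is well placed. Next I'll bring back the jar.

>>> servo_tool --pt "-0.035 0.001 0 0" --pt "-0.035 0.001 0 0" --pt "-0.035 0.001 0 0" --pt "-0.035 0.001 0 0" --pt "-0.03 0.001 0 0" --pt "-0.02 0.001 0 0" --pt "-0.012 0 0 0" --pt "-0.006 0 0 0" --pt "0 0 0 0" --pt "0 0 0 0"

```text
time: 39.85
position: [0.4342, -0.2694, 0.2325]
orientation: [180.0, -0.0, 80.9]
force: [-0.1, -0.1, 0.6]
gripper_width: 0.0858
grip_force: 0.0
```

>>> servo_tool --pt "-0.008 0.001 0.015 0" --pt "0 0 0.03 0" --pt "0 0 0.03 0" --pt "0 0 0.03 0" --pt "0 0 0.025 0" --pt "0 0 0.015 0" --pt "0 0 0.008 0" --pt "0 0 0 0"

```text
time: 40.65
position: [0.4326, -0.2771, 0.0772]
orientation: [-179.8, -0.1, 80.9]
force: [-0.4, -0.4, 1.3]
gripper_width: 0.0857
grip_force: 0.0
```

>>> servo_tool --pt "0 0 0 0" --pt "0 0 0 0" --pt "0 0 0 0" --pt "0 0 0 0" --pt "0 0 0 0" --pt "0 0 0 0" --pt "0 0 0 0" --gripper 0 --newtons 50

```text
time: 41.35
position: [0.4341, -0.2789, 0.0809]
orientation: [179.9, 0.1, 80.8]
force: [-2.1, 0.6, 6.6]
gripper_width: 0.0551
grip_force: 52.8
```

>>> servo_tool --pt "0 0 -0.005 0" --pt "0 0 -0.01 0" --pt "0 0 -0.02 0" --pt "0 0 -0.025 0" --pt "0 0 -0.03 0" --pt "0 0 -0.03 0" --pt "0 0 -0.02 0" --pt "0 0 -0.02 0" --pt "0 0 0 0" --pt "0 0 0 0"

```text
time: 42.35
position: [0.4339, -0.2784, 0.2391]
orientation: [180.0, -0.0, 80.8]
force: [-0.4, 1.2, -3.4]
gripper_width: 0.0551
grip_force: 53.7
```

>>> servo_tool --pt "0.008 0.0044 0 0" --pt "0.018 0.01 0 0" --pt "0.028 0.0156 0 0" --pt "0.03 0.0167 0 0" --pt "0.03 0.0167 0 0" --pt "0.03 0.0167 0 0" --pt "0.03 0.0167 0 0" --pt "0.028 0.0156 0 0" --pt "0.02 0.0111 0 0" --pt "0.014 0.008 0 0"

```text
time: 43.35
position: [0.6013, -0.0637, 0.2369]
orientation: [-179.8, -0.1, 80.9]
force: [-0.3, 0.2, -2.9]
gripper_width: 0.055
grip_force: 53.6
```

>>> servo_tool --pt "0 0 0 0" --pt "0 0 0 0" --pt "0 0 0 0"

```text
time: 43.65
position: [0.6005, -0.067, 0.2389]
orientation: [-179.9, 0.0, 80.8]
force: [0.4, 0.1, -3.5]
gripper_width: 0.0554
grip_force: 53.8
```

Contact is expected at a TCP height of about 0.092.

>>> servo_tool --pt "0 0.001 0.01 0" --pt "0 0 0.025 0" --pt "0 0 0.03 0" --pt "0 0 0.03 0" --pt "0 0 0.02 0" --pt "0 0 0.012 0" --pt "0 0 0.008 0" --pt "0 0 0.004 0" --pt "0 0 0 0" --pt "0 0 0 0"

```text
time: 44.65
position: [0.6031, -0.0667, 0.1017]
orientation: [179.9, 0.0, 80.8]
force: [-0.2, 0.7, -2.8]
gripper_width: 0.0552
grip_force: 53.8
```

>>> servo_tool --pt "0 0 0.002 0" --pt "0 0 0.002 0" --pt "0 0 0.001 0" --pt "0 0 0.001 0" --pt "0 0 0 0" --pt "0 0 0 0"

```text
time: 45.25
position: [0.6021, -0.0664, 0.0942]
orientation: [-180.0, -0.0, 80.8]
force: [0.3, 0.2, -3.7]
gripper_width: 0.0552
grip_force: 53.8
```

>>> servo_tool --pt "0 0 0.001 0" --pt "0 0 0.001 0" --pt "0 0 0.001 0" --pt "0 0 0 0" --pt "0 0 0 0"

```text
time: 45.75
position: [0.6023, -0.0665, 0.093]
orientation: [179.9, 0.0, 80.8]
force: [-3.6, 0.5, 5.3]
gripper_width: 0.0549
grip_force: 54.5
```

>>> servo_tool --pt "0 0 0 0" --pt "0 0 0 0" --pt "0 0 0 0" --pt "0 0 0 0" --pt "0 0 0 0" --pt "0 0 0 0" --gripper 100

```text
time: 46.35
position: [0.6021, -0.0664, 0.0911]
orientation: [-180.0, -0.0, 80.8]
force: [0.4, 0.7, -0.1]
gripper_width: 0.0856
grip_force: 0.0
```

>>> servo_tool --pt "0 0 -0.01 0" --pt "0 0 -0.02 0" --pt "0 0 -0.03 0" --pt "0 0 -0.03 0" --pt "0 0 -0.03 0" --pt "0 0 -0.025 0" --pt "-0.01 -0.001 0 0" --pt "-0.025 -0.002 0 0" --pt "-0.035 -0.003 0 0" --pt "-0.035 -0.003 0 0"

```text
time: 47.35
position: [0.5759, -0.1696, 0.2358]
orientation: [-180.0, 0.0, 80.9]
force: [-0.0, -0.4, -0.3]
gripper_width: 0.0853
grip_force: 0.0
```

>>> servo_tool --pt "-0.035 -0.003 0 0" --pt "-0.035 -0.003 0 0" --pt "-0.03 -0.003 0 0" --pt "-0.025 -0.002 0 0" --pt "-0.015 -0.001 0 0" --pt "-0.006 0 0 0" --pt "0 0 0 0" --pt "0 0 0 0"

```text
time: 48.15
position: [0.5417, -0.3099, 0.2363]
orientation: [-180.0, -0.0, 80.9]
force: [-0.2, -0.1, -0.2]
gripper_width: 0.0854
grip_force: 0.0
```

>>> servo_tool --pt "-0.001 -0.001 0.015 0" --pt "0 0 0.03 0" --pt "0 0 0.03 0" --pt "0 0 0.03 0" --pt "0 0 0.025 0" --pt "0 0 0.015 0" --pt "0 0 0.007 0" --pt "0 0 0 0"

```text
time: 48.95
position: [0.5402, -0.3108, 0.0837]
orientation: [-179.9, -0.0, 80.9]
force: [-0.2, -0.4, -0.2]
gripper_width: 0.0855
grip_force: 0.0
```

>>> servo_tool --pt "0 0 0 0" --pt "0 0 0 0" --pt "0 0 0 0" --pt "0 0 0 0" --pt "0 0 0 0" --pt "0 0 0 0" --pt "0 0 0 0" --gripper 0 --newtons 50

```text
time: 49.65
position: [0.5407, -0.3125, 0.0865]
orientation: [179.9, 0.1, 80.8]
force: [-2.9, 1.2, 5.4]
gripper_width: 0.0552
grip_force: 52.3
```

>>> servo_tool --pt "0 0 -0.005 0" --pt "0 0 -0.01 0" --pt "0 0 -0.02 0" --pt "0 0 -0.025 0" --pt "0 0 -0.03 0" --pt "0 0 -0.03 0" --pt "0 0 -0.02 0" --pt "0 0 -0.02 0" --pt "0 0 0 0" --pt "0 0 0 0"

```text
time: 50.65
position: [0.5404, -0.3118, 0.2439]
orientation: [180.0, -0.0, 80.8]
force: [-0.0, -0.0, -4.8]
gripper_width: 0.0552
grip_force: 53.8
```

>>> servo_tool --pt "0.01 0.0006 0 0" --pt "0.02 0.0013 0 0" --pt "0.03 0.002 0 0" --pt "0.035 0.0023 0 0" --pt "0.035 0.0023 0 0" --pt "0.035 0.0023 0 0" --pt "0.035 0.0023 0 0" --pt "0.035 0.0023 0 0" --pt "0.035 0.0023 0 0" --pt "0.035 0.0023 0 0"

```text
time: 51.65
position: [0.6076, -0.0113, 0.2421]
orientation: [-179.8, -0.0, 80.9]
force: [0.6, 0.2, -4.9]
gripper_width: 0.0551
grip_force: 53.7
```

>>> servo_tool --pt "0.028 0.002 0 0" --pt "0.02 0.0015 0 0" --pt "0.01 0.0008 0 0" --pt "0 0 0 0" --pt "0 0 0 0" --pt "0 0 0 0"

```text
time: 52.25
position: [0.6218, 0.0416, 0.244]
orientation: [-180.0, 0.0, 80.7]
force: [-0.7, -0.0, -4.2]
gripper_width: 0.0551
grip_force: 53.7
```

>>> servo_tool --pt "0 0 0.01 0" --pt "0 0 0.025 0" --pt "0 0 0.03 0" --pt "0 0 0.03 0" --pt "0 0 0.02 0" --pt "0 0 0.012 0" --pt "0 0 0.008 0" --pt "0 0 0.004 0" --pt "0 0 0 0" --pt "0 0 0 0"

```text
time: 53.25
position: [0.623, 0.0427, 0.1068]
orientation: [179.9, -0.0, 80.8]
force: [0.2, 0.0, -3.6]
gripper_width: 0.0553
grip_force: 53.8
```

Contact is expected at about 0.098.

>>> servo_tool --pt "0 0 0.002 0" --pt "0 0 0.002 0" --pt "0 0 0.002 0" --pt "0 0 0.001 0" --pt "0 0 0 0" --pt "0 0 0 0"

```text
time: 53.85
position: [0.6221, 0.0428, 0.0987]
orientation: [180.0, -0.0, 80.8]
force: [-0.3, -0.1, -2.2]
gripper_width: 0.0549
grip_force: 54.0
```

>>> servo_tool --pt "0 0 0.001 0" --pt "0 0 0.001 0" --pt "0 0 0 0" --pt "0 0 0 0"

```text
time: 54.25
position: [0.6221, 0.0429, 0.0986]
orientation: [179.9, -0.0, 80.8]
force: [-4.9, -0.1, 5.8]
gripper_width: 0.055
grip_force: 54.7
```

>>> servo_tool --pt "0 0 0 0" --pt "0 0 0 0" --pt "0 0 0 0" --pt "0 0 0 0" --pt "0 0 0 0" --pt "0 0 0 0" --gripper 100

```text
time: 54.85
position: [0.6221, 0.0428, 0.0962]
orientation: [-180.0, 0.0, 80.8]
force: [-0.1, 0.1, -0.3]
gripper_width: 0.0852
grip_force: 0.0
```

>>> servo_tool --pt "0 0 -0.01 0" --pt "0 0 -0.02 0" --pt "0 0 -0.03 0" --pt "0 0 -0.03 0" --pt "0 0 -0.03 0" --pt "0 0 -0.03 0" --pt "-0.01 -0.0023 0 0" --pt "-0.025 -0.0057 0 0" --pt "-0.04 -0.0092 0 0" --pt "-0.04 -0.0092 0 0"

```text
time: 55.85
position: [0.577, -0.0673, 0.2461]
orientation: [-180.0, 0.0, 80.9]
force: [0.2, 0.1, -0.8]
gripper_width: 0.0855
grip_force: 0.0
```

>>> servo_tool --pt "-0.04 -0.0092 0 0" --pt "-0.04 -0.0092 0 0" --pt "-0.04 -0.0092 0 0" --pt "-0.04 -0.0092 0 0" --pt "-0.04 -0.0092 0 0" --pt "-0.04 -0.0092 0 0" --pt "-0.035 -0.008 0 0" --pt "-0.025 -0.0057 0 0" --pt "-0.018 -0.004 0 0" --pt "-0.008 -0.002 0 0"

```text
time: 56.85
position: [0.4509, -0.3778, 0.2459]
orientation: [-180.0, -0.0, 80.7]
force: [-0.1, 0.2, -0.9]
gripper_width: 0.0853
grip_force: 0.0
```

>>> servo_tool --pt "0 0 0 0" --pt "0 0 0 0" --pt "0 0 0 0"

```text
time: 57.15
position: [0.4525, -0.3753, 0.2465]
orientation: [180.0, -0.0, 80.9]
force: [0.3, 0.1, 0.2]
gripper_width: 0.0856
grip_force: 0.0
```

```bash
python3 - <<'E'
from h import *
f=grab_frame("scene"); im=f["color"]; cv2.imwrite("pics/s4.png",cv2.resize(im[100:280,140:420],None,fx=2.5,fy=2.5,interpolation=cv2.INTER_CUBIC))
o=telemetry.get_obs();print(o["position"],o["orientation"])
E
```

```text
[ 0.4524839  -0.37530912  0.24646782] [ 1.79989142e+02 -1.59416784e-02  8.09392924e+01]
```

View pics/s4.png

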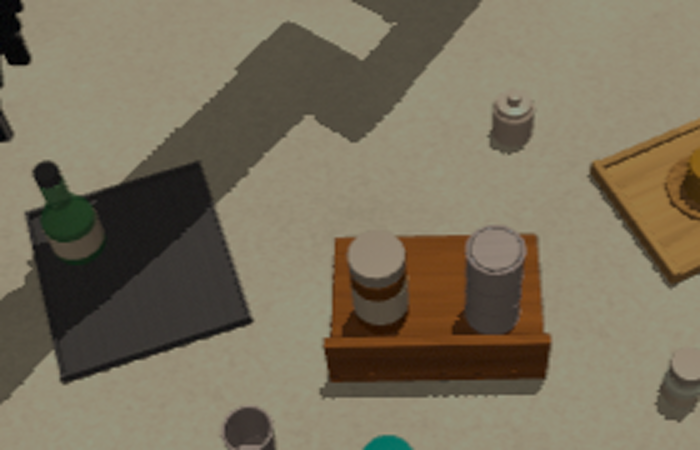

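The jar (crop 378,280) and the can (495,280) stand back in place. The bottle is upright on the tray at (70,220), with the gripper above it.

>>> servo_tool --pt "-0.001 -0.001 0.015 0" --pt "0 0 0.03 0" --pt "0 0 0.03 0" --pt "0 0 0.025 0" --pt "0 0 0.02 0" --pt "0 0 0.01 0" --pt "0 0 0.005 0" --pt "0 0 0 0"

```text
time: 58.0
position: [0.4509, -0.3769, 0.1113]
orientation: [-180.0, -0.0, 80.9]
force: [-0.8, 0.5, -0.1]
gripper_width: 0.0854
grip_force: 0.0
```

>>> servo_tool --pt "0 0 0 0" --pt "0 0 0 0" --pt "0 0 0 0" --pt "0 0 0 0" --pt "0 0 0 0" --pt "0 0 0 0" --pt "0 0 0 0" --pt "0 0 0 0" --pt "0 0 0 0" --pt "0 0 0 0" --gripper 0 --newtons 50

```text
time: 59.0
position: [0.4508, -0.3777, 0.1121]
orientation: [180.0, 0.1, 80.8]
force: [-1.7, 0.3, 5.0]
gripper_width: 0.0249
grip_force: 49.8
```

>>> servo_tool --pt "0 0 -0.005 0" --pt "0 0 -0.01 0" --pt "0 0 -0.02 0" --pt "0 0 -0.025 0" --pt "0 0 -0.03 0" --pt "0 0 -0.03 0" --pt "0 0 -0.025 0" --pt "0 0 -0.02 0" --pt "0 0 0 0" --pt "0 0 0 0"

```text
time: 60.0
position: [0.4508, -0.3773, 0.2757]
orientation: [-180.0, -0.0, 80.8]
force: [-0.5, 0.7, -4.4]
gripper_width: 0.0249
grip_force: 49.5
```

>>> servo_tool --pt "0.01 0.0016 0 0" --pt "0.02 0.0033 0 0" --pt "0.03 0.005 0 0" --pt "0.035 0.0058 0 0" --pt "0.035 0.0058 0 0" --pt "0.035 0.0058 0 0" --pt "0.035 0.0058 0 0" --pt "0.035 0.0058 0 0" --pt "0.035 0.0058 0 0" --pt "0.035 0.0058 0 0"

```text
time: 61.0
position: [0.5484, -0.0817, 0.2741]
orientation: [-179.8, -0.1, 80.9]
force: [0.2, -0.5, -3.0]
gripper_width: 0.0251
grip_force: 49.4
```

>>> servo_tool --pt "0.03 0.005 0 0" --pt "0.025 0.004 0 0" --pt "0.018 0.003 0 0" --pt "0.009 0.0015 0 0" --pt "0 0 0 0" --pt "0 0 0 0"

```text
time: 61.6
position: [0.5749, -0.0057, 0.2754]
orientation: [-179.9, 0.0, 80.8]
force: [0.1, -0.6, -3.2]
gripper_width: 0.0246
grip_force: 49.4
```

>>> servo_tool --pt "0 0 0.01 0" --pt "0 0 0.025 0" --pt "0 0 0.03 0" --pt "0 0 0.03 0" --pt "0 0 0.02 0" --pt "0 0 0.015 0" --pt "0 0 0.008 0" --pt "0 0 0.004 0" --pt "0 0 0 0" --pt "0 0 0 0"

```text
time: 62.6
position: [0.5764, -0.0056, 0.1357]
orientation: [179.9, -0.0, 80.8]
force: [1.3, 0.6, -2.9]
gripper_width: 0.0249
grip_force: 49.5
```

Contact is expected at about 0.124.

>>> servo_tool --pt "0 0 0.003 0" --pt "0 0 0.003 0" --pt "0 0 0.002 0" --pt "0 0 0.001 0" --pt "0 0 0.001 0" --pt "0 0 0 0" --pt "0 0 0 0"

```text
time: 63.3
position: [0.5756, -0.0054, 0.1243]
orientation: [180.0, 0.0, 80.8]
force: [0.3, -0.5, -3.0]
gripper_width: 0.025
grip_force: 49.7
```

>>> servo_tool --pt "0 0 0.001 0" --pt "0 0 0.001 0" --pt "0 0 0 0" --pt "0 0 0 0"

```text
time: 63.7
position: [0.5757, -0.0054, 0.1241]
orientation: [179.9, -0.0, 80.8]
force: [-3.6, 1.2, 5.9]
gripper_width: 0.0251
grip_force: 50.5
```

Contact. I'll release, raise clear and check.

>>> servo_tool --pt "0 0 0 0" --pt "0 0 0 0" --pt "0 0 0 0" --pt "0 0 0 0" --pt "0 0 0 0" --pt "0 0 0 0" --pt "0 0 0 0" --pt "0 0 0 0" --gripper 100

```text
time: 64.5
position: [0.5755, -0.0054, 0.1223]
orientation: [-180.0, 0.0, 80.8]
force: [0.4, -0.4, 0.4]
gripper_width: 0.0857
grip_force: 0.0
```

>>> servo_tool --pt "0 0 -0.01 0" --pt "0 0 -0.02 0" --pt "0 0 -0.03 0" --pt "0 0 -0.03 0" --pt "0 0 -0.03 0" --pt "0 -0.02 0 0" --pt "0 -0.035 0 0" --pt "0 -0.035 0 0" --pt "0 -0.035 0 0" --pt "0 -0.035 0 0"

```text
time: 65.5
position: [0.4164, 0.0203, 0.2432]
orientation: [179.9, -0.0, 80.8]
force: [-0.4, -1.2, -0.0]
gripper_width: 0.0854
grip_force: 0.0
```

>>> servo_tool --pt "0 -0.03 0 0" --pt "0 -0.02 0 0" --pt "0 -0.01 0 0" --pt "0 0 0 0" --pt "0 0 0 0" --pt "0 0 0 0"

```text
time: 66.1
position: [0.3592, 0.0295, 0.2423]
orientation: [180.0, -0.0, 80.8]
force: [0.4, 0.8, 0.2]
gripper_width: 0.0854
grip_force: 0.0
```

```bash
python3 - <<'E'
from h import *
f=grab_frame("top"); im=f["color"]; cv2.imwrite("pics/t4.png",im[100:300,140:480].repeat(2,0).repeat(2,1))
cv2.imwrite("pics/t5.png",cv2.resize(im[140:240,260:375],None,fx=6,fy=6,interpolation=cv2.INTER_CUBIC))
E
```

```text
(no output)
```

View pics/t4.png

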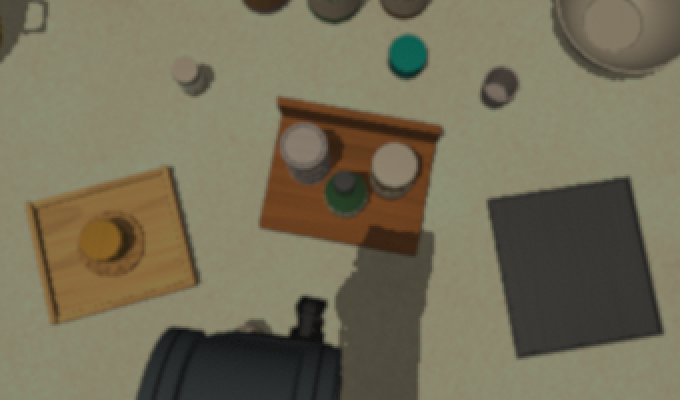

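View pics/t5.png

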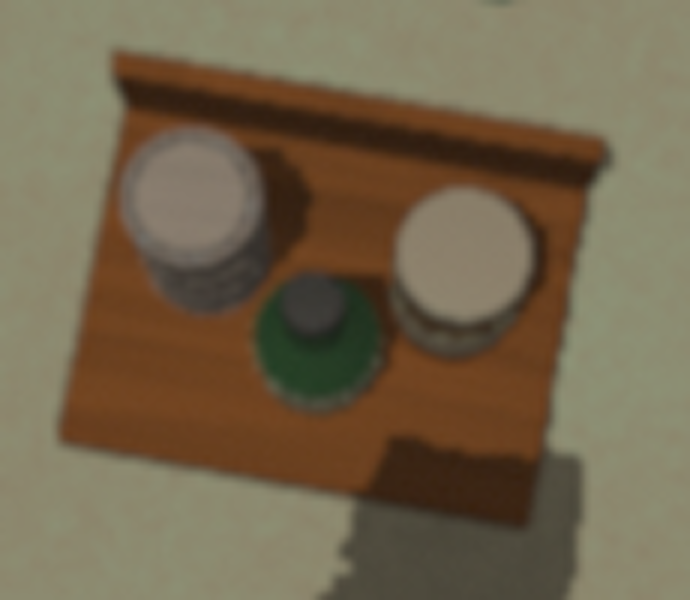

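The can (193,198), the jar's lid (464,257) and the bottle's cap (313,305) are at the same pixels as at the start. The tin is on the mat, and the arm is clear.

```bash
python3 -c "
from plant import close_job
print(close_job())"
```

```text
the job is handed in; nothing more can be done
None
```

The job is done and handed in (no verdict came back): the last pictures show the tin centred on the cork mat, and the jar, can and bottle upright on their original spots with nothing tipped or dropped; I saw the spice jar and steel cup still in place, but the arm hid most of the salt pot.

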